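# Unlock the barrier's release key from its bayonet socket and lay it in the tray

### The job

The hand-release key of the toll barrier stands locked in its upright bayonet socket. Turn its T-handle anticlockwise (seen from above) until you feel the end stop, pull the key up out of the socket and lay it down gently, lying flat and wholly inside the shallow grey tray. Do not knock over the flask, the radio or the two coin rolls.

Things in the scene. Friction and masses are not known exactly. Their poses are not given: they have to be found in the camera images.
- release_key: The key: black T-handle on a round steel shaft 14 mm thick, loose, about 0.25 kg. Origin on the shaft's axis at the underside of its round black dust cap (48 mm diameter, 5 mm thick; it rests on the socket's rim while stowed). z points along the shaft to the handle (up when stowed), x along the T-bar. It turns easily (2 to 5 N at the end of the T-bar) and stays where it is left.
- key_bar (a point): Centre of the key's T-bar, 37 mm above the key's origin; same axes. The bar is smooth and round, 22 mm thick, 64 mm long along x, with flat ends, on a 19 to 26 mm thick hub; it can be gripped end to end or across, or pushed round at one end. It looks the same after half a turn.
- bar_end_a (a point): Centre of the flat end of the T-bar on the key's +x side, 32 mm from the bar's centre; same axes as the key.
- bar_end_b (a point): Centre of the other flat end of the T-bar, on the key's -x side, 32 mm from the bar's centre; same axes as the key.
- key_pin (a point): Centre of the cross pin in the shaft, 17 mm below the key's origin, hidden in the socket: 30 mm long along x, 8 mm wide and high. Stowed, it hooks under the socket's collar, 40 to 80 degrees clockwise (from above) of its slot, with 3 mm of vertical play. Turned anticlockwise it meets a solid end stop; there it is in line with the slot and the key lifts out (free within about 9 degrees).
- key_tip (a point): Lower end of the key's shaft (85 mm below the key's origin, 122 mm from the T-bar's axis).
- socket: Grey upright steel tube, 46 to 51 mm in diameter, 100 mm high, on a round foot (92 mm diameter, 6 mm thick), fixed. Origin at the centre of its underside, z up. Under its rim is a 10 mm thick collar with a cross slot 12 mm wide; which way the slot faces is hidden by the key's cap, differs each time and does not follow from the socket's pose.
- tray: The tray: a shallow grey plastic tray, 200 mm (its x) by 150 mm (its y), 22 mm high, walls and floor 4 mm thick, open on top, fixed. Origin at the centre of its underside, z up.
- flask: Drinking flask, 86 mm diameter, 170 mm high, standing at the back left; origin at the centre of its underside, z up.
- radio: Two-way radio standing upright at the back, body 38 x 60 mm and 112 mm high, 226 mm with its aerial; origin at the centre of its underside, z up.
- coins_a: Wrapped coin roll, 28 mm diameter, 58 mm high, standing in front of the socket; origin at the centre of its underside, z up.
- coins_b: Wrapped coin roll, 26 mm diameter, 52 mm high, standing in front of the socket; origin at the centre of its underside, z up.

How it is judged:
On the way:
1. the key is pulled up clear of the socket (z of key_tip in the frame of socket above 0.105 m), for 0.2 s.
At the end, for the whole second after the job is handed in: The key is released and at rest, lying flat in the tray: both ends of its T-bar and the tip of its shaft are inside the tray's outline (within 98 mm of its centre along its length, 73 mm across), and the bar's centre and the tip are less than 45 mm above the tray's underside (x of bar_end_a in the frame of tray between -0.098 and 0.098 m and y of bar_end_a in the frame of tray between -0.073 and 0.073 m and x of bar_end_b in the frame of tray between -0.098 and 0.098 m and y of bar_end_b in the frame of tray between -0.073 and 0.073 m and x of key_tip in the frame of tray between -0.098 and 0.098 m and y of key_tip in the frame of tray between -0.073 and 0.073 m and z of each of key_bar, key_tip in the frame of tray below 0.045 m and linear speed of release_key below 0.02 m/s and angular speed of release_key below 0.2 rad/s); the robot touches nothing.
It fails at once if the key is dropped, thrown or left to fall over (faster than 1 m/s) (linear speed of release_key above 1 m/s).
It fails at once if the flask is knocked over (tilted more than 0.6 rad) (angle between flask's own z axis and vertical above 0.6 rad).
It fails at once if the radio is knocked over (tilted more than 0.6 rad) (angle between radio's own z axis and vertical above 0.6 rad).
It fails at once if the larger coin roll is knocked over (tilted more than 0.6 rad) (angle between coins_a's own z axis and vertical above 0.6 rad).
It fails at once if the smaller coin roll is knocked over (tilted more than 0.6 rad) (angle between coins_b's own z axis and vertical above 0.6 rad).
It also fails if it takes over 72 s, if anything falls off the work surface, if the arm or the gripper's body presses on something with over 40 N, if the wrist force passes 120 N, or if a joint passes its speed limit or range.

### The arm

A 6-joint arm with a two-finger parallel gripper is mounted at the origin on a cart in front of the work surface, level with it; the furniture and walls round the work are solid. World frame = base frame: x ahead of the robot, y to its left, z up, the work surface at z = 0. Lengths are in m, angles in rad, forces in N, time in s.
With the tool pointing down it reaches from about 0.225 to 0.725 m from the base axis. Payload 3.1 kg.
Tool frame: the origin (TCP) lies midway between the tips of the shut fingers; the grasp point (between the pads) lies 19 mm behind it; z points along the fingers, y is the line along which they close (so a half turn about z gives the same grasp; the last joint's range is limited). The gripper opens to 85 mm and grips with 20 to 120 N. Pads are 22 mm wide; open, the fingers measure 114 mm over their backs; the gripper's body (76 mm by 85 mm) begins 54 mm behind the grasp point. The pads swing forward as they close: fully open they stand 13 mm farther back than shut.
Start: joints at [1.053, 0.048, 0.099, 1.622, 0, 1.443], TCP at [0.2, 0.486, 0.231] pointing down, gripper open.
Joint ranges: [-2.91, 2.91], [-0.99, 1.94], [-1.21, 1.42], [-2.12, 2.29], [-1.49, 1.47], [-3.14, 3.14]. Speed limits (rad/s): [2.79, 2.79, 3.14, 3.14, 3.14, 3.14].

### API

Orientations are given as a unit quaternion [x, y, z, w].
In Python, from station import * gives the robot as it stands.
- The arm moves only by the tool move_arm, never from a script. Its argument "steps" is a list of rows, each a list of 4 numbers: the shift along the world's x, y, z in units of 40 mm (1.0 is 40 mm), then the turn about the world's z in units of 6 degrees (1.0 is 6 degrees). A call has 1 to 20 rows; each row shifts and turns the commanded pose from where the row before left it; what a row does not reach is not made up. A row lasts 1/12 s, in which the tool goes at most 41.7 mm and 7.16 degrees, less where a joint would pass 70% of its speed; a pose out of reach is approached as far as the arm can. A call is refused whole if a number of a shift passes 1 or a number of a turn 1, either way. A call with a gripper value outside its range is refused whole. "jaw" is the finger opening in mm, from 0 to 85.4, set as the call begins (left out, the last holds). The fingers move at their own pace and stop on an object; "newtons" is the grip in N (left out, the last holds). Time passes only in rows, so rows that do not move let the fingers close. It gives the time, the measured TCP pose, the force, the opening and the grip force at its end, in the units of the state.
- observe(): the state, without advancing time (a new reading comes with each control period).
- camera(name): name is "scene" or "top" or "wrist"; returns (picture, depth): 400x640x3 uint8, blue, green, red; 400x640 float32, m along the optical axis (not along the pixel's ray), 0 where there is no reading.
- camera_model(name): a dict with "camera_matrix" (3x3 intrinsics, pixels), "R" (3x3) and "t" (3): a world point X has camera coordinates R X + t. Camera axes: x right, y down, z forward; pixel columns grow to the right and rows downward; lengths in m; the calibration is good to about 2 mm. A picture is of the moment at which its call begins: read the wrist's pose just before it. camera_model takes no time and is no camera call; for the wrist camera it gives the pose at the moment of the call.
- sign_off(): hands the job in; it is judged then, once.
The state is a dict: "time_s": time; "joint_pos": joint angles; "joint_vel": joint speeds; "joint_efforts": joint torques, N m; "tcp_pos": TCP position; "tool_rot": TCP orientation; "wrist_force": force on the tool from outside, world axes, zero at the start; "wrist_torque": the same for the moment, N m; "opening": opening from 0.0 (shut) to 1.0 (fully open); "finger_force": force on a finger pad.
Only numpy, scipy, OpenCV 4.12 (cv2) and the standard library are available. Lean on these libraries where they do the work, as an engineer would, in place of code of your own. Each camera call takes 0.05 s, during which the arm holds its last target. There are 200 camera calls.

## Working session

There is one attempt and no reset: what is moved stays moved. The work goes in short steps, Python scripts to look and compute and a tool call to move; the robot and the scene stay as the last step left them, time stands still between calls to the robot, and variables do not carry over. Pictures are saved under pics/ and viewed, at most 10 in all, crops included, and the job is handed in when it is done.

Besides the shell and the picture viewer there is one more tool, called after "Emit:" as name([rows], argument=value, ...), one row to a line, values as JSON. move_arm: Moves the arm, as the interface text tells. Its arguments: {"type":"object","properties":{"steps":{"type":"array","items":{"type":"array","items":{"type":"number"}}},"jaw":{"type":"number"},"newtons":{"type":"number"}},"required":["steps"]}

```bash
mkdir -p pics
cat > h.py <<'E'
from station import *
import numpy as np, cv2
def pts(name,d,m=None):
    m=m or camera_model(name);K=np.array(m["camera_matrix"]);R=np.array(m["R"]);t=np.array(m["t"])
    v,u=np.mgrid[0:d.shape[0],0:d.shape[1]]
    c=np.stack([(u-K[0,2])/K[0,0]*d,(v-K[1,2])/K[1,1]*d,d],-1)
    return (c-t)@R
E
python3 - <<'E'
from h import *
s=observe();print(s["time_s"],s["tcp_pos"],s["tool_rot"],s["wrist_force"],s["opening"])
ims=[]
for n in("scene","top"):
    p,d=camera(n);cv2.imwrite(f"pics/{n}0.png",p);np.save(n+"0.npy",d)
    m=camera_model(n);print(n,-np.array(m["R"]).T@np.array(m["t"]),np.array(m["R"])[2],m["camera_matrix"][0][0],(d>0).mean())
E
```

```text
0.0 [0.19918584 0.48507608 0.23011877] [ 1.93667886e-01  9.81066460e-01 -1.09734953e-03 -3.84604906e-04] [0.6537595  0.45870846 0.78680616] 0.9997228814118787
scene [0.15542776 0.3769326  0.90278523] [ 0.37949238 -0.4781186  -0.79207837] 512.4198033482186 0.99589453125
top [ 0.41186383 -0.0924209   0.96059061] [ 0.15163662 -0.03058956 -0.98796286] 449.43773484227864 0.996140625
```

View pics/top0.png

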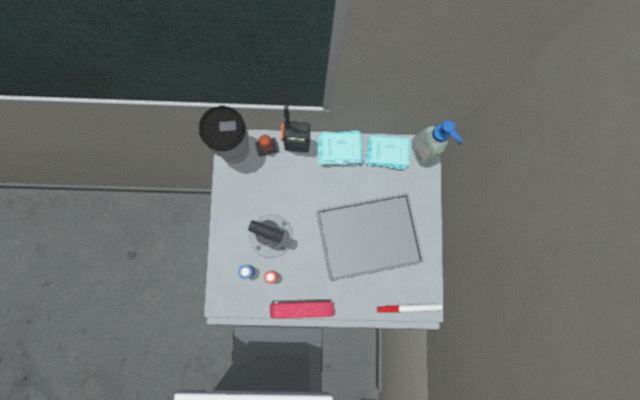

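View pics/scene0.png

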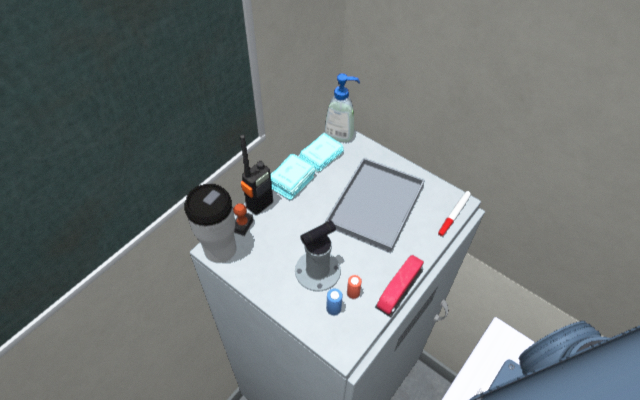

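The top view shows the T-bar from (250,226) to (283,237), the tray centred at (369,237), coin rolls at (247,271) and (271,277), the flask at (222,130) and the radio at (296,135). The scene view agrees: the bar is at (318,235), on the socket.

```bash
cat > m1.py <<'E'
from h import *
for n,win in(("top",(235,210,305,260)),("scene",(290,215,345,285))):
    p=cv2.imread(f"pics/{n}0.png");d=np.load(n+"0.npy");P=pts(n,d)
    x0,y0,x1,y1=win
    W=np.zeros(d.shape,bool);W[y0:y1,x0:x1]=1
    m=W&(p.max(2)<70)&(P[...,2]>.125)&(P[...,2]<.165)
    q=P[m];print(n,"bar n",len(q),q.min(0).round(3),q.max(0).round(3))
    # ray onto bar axis height plane from mask's min-area rect
    M=camera_model(n);K=np.array(M["camera_matrix"]);R=np.array(M["R"]);t=np.array(M["t"]);C=-R.T@t
    def ray(u,v,z):
        r=R.T@np.linalg.inv(K)@np.array([u,v,1.]);return C+r*(z-C[2])/r[2]
    cs=max(cv2.findContours(m.astype(np.uint8),cv2.RETR_EXTERNAL,cv2.CHAIN_APPROX_NONE)[0],key=cv2.contourArea)
    (c,wh,a)=cv2.minAreaRect(cs);print(c,wh,a)
    w=np.array([ray(u,v,.142) for u,v in cs[:,0]],np.float32)*1000
    (c,wh,a)=cv2.minAreaRect(np.ascontiguousarray(w[:,:2]));print("world rect",c,wh,a)
    vx,vy,_,_=cv2.fitLine(q[:,:2].astype(np.float32),cv2.DIST_HUBER,0,.01,.01).ravel();print("dir deg",np.degrees(np.arctan2(vy,vx)),"mean",q.mean(0).round(4))
    hgt=q[:,2];print("ztop",np.percentile(hgt,[5,50,95]).round(4))
n="top";p=cv2.imread("pics/top0.png");d=np.load("top0.npy");P=pts(n,d)
# tray walls, objects by height
M=camera_model(n)
Z=P[...,2];print("table z",np.median(Z[250:300,290:315]),"tray floor",np.median(Z[220:255,350:390]))
m=np.zeros(d.shape,np.uint8);m[185:290,310:430]=((Z>.012)&(Z<.035))[185:290,310:430]
q=P[m>0][:,:2].astype(np.float32);print("tray",cv2.minAreaRect(q*1000),len(q))
# foot of socket / high objects
for nm,(x0,y0,x1,y1),zl in(("coina/b left",(237,260,259,285),.035),("coin right",(260,264,284,290),.035),("flask",(190,100,255,165),.15),("radio",(275,95,318,160),.09)):
    a=P[y0:y1,x0:x1].reshape(-1,3);a=a[(a[:,2]>zl)];print(nm,len(a),a.min(0).round(3),a.max(0).round(3),np.median(a,0).round(3))
E
python3 m1.py
```

```text
top bar n 45 [ 0.456 -0.054  0.138] [0.487 0.004 0.148]
(266.70001220703125, 236.1000213623047) (4.919349670410156, 2.2360680103302) 26.56505012512207
world rect (462.1777038574219, -26.067256927490234) (8.913727760314941, 4.018682479858398) 65.08798217773438
dir deg 84.662704 mean [ 0.4722 -0.0198  0.143 ]
ztop [0.1401 0.1429 0.146 ]
scene bar n 402 [ 0.452 -0.05   0.125] [0.488 0.012 0.151]
(318.64263916015625, 233.77340698242188) (13.221677780151367, 35.34775161743164) 62.44719314575195
world rect (468.0780334472656, -18.982086181640625) (66.03971862792969, 26.800888061523438) 71.39824676513672
dir deg 70.08555 mean [ 0.4692 -0.0174  0.1438]
ztop [0.1349 0.1452 0.1489]
table z -0.0010775343098302593 tray floor 0.0030213231994610946
tray ((476.53521728515625, -231.65463256835938), (150.1456756591797, 200.17703247070312), 12.303194999694824) 731
coina/b left 180 [ 0.384 -0.092  0.036] [0.412 0.035 0.961] [0.397 0.02  0.057]
coin right 138 [ 0.375 -0.092  0.037] [ 0.412 -0.017  0.961] [ 0.388 -0.029  0.051]
flask 2082 [ 0.412 -0.092  0.15 ] [0.708 0.126 0.961] [0.663 0.062 0.161]
radio 1331 [ 0.412 -0.111  0.09 ] [ 0.708 -0.032  0.961] [ 0.701 -0.072  0.15 ]
```

Emit:
move_arm([
  [0.34, -0.63, 0, 0.03],
  [0.34, -0.63, 0, 0.03],
  [0.34, -0.63, 0, 0.03],
  [0.34, -0.63, 0, 0.03],
  [0.34, -0.63, 0, 0.03],
  [0.34, -0.63, 0, 0.03],
  [0.34, -0.63, 0, 0.03],
  [0.34, -0.63, 0, 0.03],
  [0.34, -0.63, 0, 0.03],
  [0.34, -0.63, 0, 0.03],
  [0.34, -0.63, 0, 0.03],
  [0.34, -0.63, 0, 0.03],
  [0.34, -0.63, 0, 0.03],
  [0.34, -0.63, 0, 0.03],
  [0.34, -0.63, 0, 0.03],
  [0.34, -0.63, 0, 0.03],
  [0.34, -0.63, 0, 0.03],
  [0.34, -0.63, 0, 0.03],
  [0.34, -0.63, 0, 0],
  [0, 0, 0, 0],
], jaw=85.4, newtons=40)

```text
time_s: 1.77
tcp_pos: [0.4595, 0.0029, 0.2301]
tool_rot: [0.168, 0.986, -0.001, 0.0]
wrist_force: [0.3, -0.5, 1.0]
opening: 1.0
finger_force: 0.0
```

```bash
cat > w.py <<'E'
import sys
from h import *
from scipy.spatial.transform import Rotation as Ro
s=observe();m=camera_model("wrist");p,d=camera("wrist")
k=sys.argv[1];cv2.imwrite(f"pics/w{k}.png",p);np.save(f"w{k}.npy",d)
P=pts("wrist",d,m);y=Ro.from_quat(s["tool_rot"]).as_matrix()[:,1]
print(s["time_s"],np.round(s["tcp_pos"],4),"yaw",np.degrees(np.arctan2(y[1],y[0])),"F",np.round(s["wrist_force"],2),s["joint_pos"])
q=(p.max(2)<80)&(P[...,2]>.138)&(P[...,2]<.16)&(np.hypot(P[...,0]-.47,P[...,1]+.019)<.05)
w=P[q];print(len(w),w.min(0).round(4),w.max(0).round(4))
if len(w)>50:print("bar",cv2.minAreaRect(w[:,:2].astype(np.float32)*1000))
E
python3 w.py 1
```

```text
1.7667 [0.4595 0.0029 0.2301] yaw 70.61804201964875 F [ 0.29 -0.49  0.98] [-0.13829105 -0.1219269  -0.06824972  1.62452825 -0.00227671  0.19998755]
2311 [ 0.4514 -0.0526  0.138 ] [0.4876 0.01   0.149 ]
bar ((469.6194763183594, -21.56525421142578), (62.20479965209961, 19.49927520751953), 71.60749816894531)
```

View pics/w1.png

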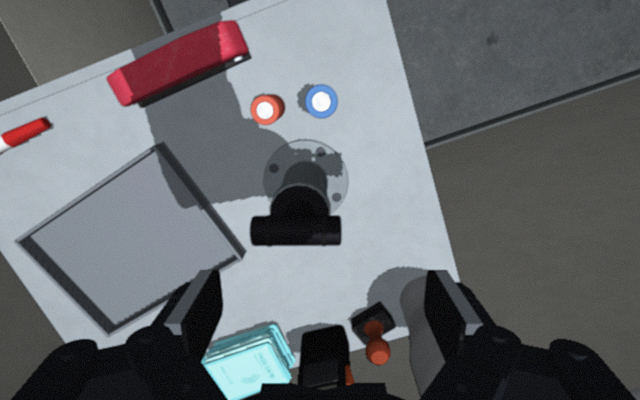

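The wrist view shows the T-bar from (251,231) to (341,231), level with the finger line. The measured centre is about (0.470,-0.021) at 71.6°, which matches the scene view.

Emit:
move_arm([
  [0.13, -0.3, 0, 0.1],
  [0.13, -0.3, 0, 0.07],
  [0, 0, 0, 0],
  [0, 0, 0, 0],
  [0, 0, 0, 0],
])

```text
time_s: 2.23
tcp_pos: [0.4677, -0.0162, 0.2312]
tool_rot: [0.157, 0.988, 0.0, -0.0]
wrist_force: [-0.3, -0.1, -0.3]
opening: 1.0
finger_force: 0.0
```

```bash
python3 w.py 2
```

```text
2.2333 [ 0.4677 -0.0162  0.2312] yaw 71.96468684656438 F [-0.29 -0.12 -0.28] [-1.78420919e-01 -9.90648266e-02 -4.52386412e-02  1.62554820e+00
  6.12868426e-04  1.36354153e-01]
2501 [ 0.452  -0.0541  0.138 ] [0.4888 0.0098 0.1486]
bar ((470.1771545410156, -22.380977630615234), (62.645301818847656, 20.111581802368164), 71.23251342773438)
```

Emit:
move_arm([
  [0.04, -0.12, -0.2, -0.1],
  [0, 0, -0.48, 0],
  [0, 0, -0.48, 0],
  [0, 0, -0.48, 0],
  [0, 0, -0.48, 0],
  [0, 0, -0.4, 0],
  [0, 0, -0.25, 0],
  [0, 0, -0.15, 0],
  [0, 0, 0, 0],
  [0, 0, 0, 0],
  [0, 0, 0, 0],
])

```text
time_s: 3.2
tcp_pos: [0.4708, -0.0221, 0.1157]
tool_rot: [0.162, 0.987, -0.0, 0.001]
wrist_force: [0.3, 0.6, -0.0]
opening: 1.004
finger_force: 0.0
```

Emit:
move_arm([
  [0, 0, 0, 0],
  [0, 0, 0, 0],
  [0, 0, 0, 0],
  [0, 0, 0, 0],
  [0, 0, 0, 0],
  [0, 0, 0, 0],
  [0, 0, 0, 0],
  [0, 0, 0, 0],
  [0, 0, 0, 0],
  [0, 0, 0, 0],
], jaw=55, newtons=40)

```text
time_s: 4.03
tcp_pos: [0.4709, -0.0223, 0.1159]
tool_rot: [0.162, 0.987, -0.0, 0.001]
wrist_force: [-0.1, -0.8, 5.3]
opening: 0.739
finger_force: 45.9
```

Emit:
move_arm([
  [0, 0, 0, 0.5],
  [0, 0, 0, 0.5],
  [0, 0, 0, 0.5],
  [0, 0, 0, 0.5],
  [0, 0, 0, 0.5],
  [0, 0, 0, 0.5],
  [0, 0, 0, 0.5],
  [0, 0, 0, 0.5],
  [0, 0, 0, 0.5],
  [0, 0, 0, 0.5],
  [0, 0, 0, 0],
])

```text
time_s: 4.95
tcp_pos: [0.471, -0.0219, 0.1159]
tool_rot: [-0.1, 0.995, -0.0, 0.002]
wrist_force: [-0.6, -1.0, 5.1]
opening: 0.744
finger_force: 46.0
```

```bash
cat > s.py <<'E'
from h import *
from scipy.spatial.transform import Rotation as Ro
s=observe();y=Ro.from_quat(s["tool_rot"]).as_matrix()[:,1]
print(s["time_s"],np.round(s["tcp_pos"],4),"yaw %.1f"%np.degrees(np.arctan2(y[1],y[0])),"F",np.round(s["wrist_force"],2),"T",np.round(s["wrist_torque"],3),"open %.1f"%(85.4*s["opening"]),s["finger_force"],np.round(s["joint_pos"],2))
E
python3 s.py
```

```text
4.95 [ 0.471  -0.0219  0.1159] yaw 101.4 F [-0.64 -0.98  5.07] T [ 0.142 -0.024 -0.033] open 63.5 45.9770268201828 [-0.19 -0.09 -0.27  1.39  0.   -0.39]
```

Emit:
move_arm([
  [0, 0, 0, 0.5],
  [0, 0, 0, 0.5],
  [0, 0, 0, 0.5],
  [0, 0, 0, 0],
])

```text
time_s: 5.28
tcp_pos: [0.4711, -0.0218, 0.1159]
tool_rot: [-0.177, 0.984, -0.0, 0.002]
wrist_force: [-0.0, 0.4, 5.4]
opening: 0.742
finger_force: 46.0
```

```bash
python3 s.py
```

```text
5.2833 [ 0.4711 -0.0218  0.1159] yaw 110.4 F [-0.03  0.43  5.42] T [ 0.221 -0.009  0.014] open 63.4 45.974162220954895 [-0.19 -0.09 -0.27  1.39  0.   -0.55]
```

Emit:
move_arm([
  [0, 0, 0, 0.5],
  [0, 0, 0, 0.5],
  [0, 0, 0, 0],
])

```text
time_s: 5.53
tcp_pos: [0.4711, -0.0217, 0.1159]
tool_rot: [-0.229, 0.973, -0.0, 0.002]
wrist_force: [0.6, 0.5, 6.2]
opening: 0.739
finger_force: 46.0
```

```bash
python3 s.py
```

```text
5.5333 [ 0.4711 -0.0217  0.1159] yaw 116.4 F [0.56 0.47 6.18] T [ 0.219 -0.007  0.052] open 63.1 45.977357625961304 [-0.19 -0.09 -0.27  1.39  0.   -0.65]
```

Emit:
move_arm([
  [0, 0, 0, 0.5],
  [0, 0, 0, 0.5],
  [0, 0, 0, 0],
])

```text
time_s: 5.78
tcp_pos: [0.471, -0.0216, 0.1159]
tool_rot: [-0.279, 0.96, 0.0, 0.002]
wrist_force: [1.2, 1.0, 5.5]
opening: 0.74
finger_force: 46.0
```

```bash
python3 s.py
```

```text
5.7833 [ 0.471  -0.0216  0.1159] yaw 122.4 F [1.18 0.99 5.49] T [0.276 0.073 0.001] open 63.2 45.98475694656372 [-0.19 -0.09 -0.27  1.39  0.   -0.76]
```

Emit:
move_arm([
  [0, 0, 0, 0.5],
  [0, 0, 0, 0.2],
  [0, 0, 0, 0],
])

```text
time_s: 6.03
tcp_pos: [0.471, -0.0216, 0.1159]
tool_rot: [-0.314, 0.949, -0.0, 0.002]
wrist_force: [0.4, 0.3, 6.3]
opening: 0.742
finger_force: 46.0
```

```bash
python3 s.py
```

```text
6.0333 [ 0.471  -0.0216  0.1159] yaw 126.6 F [0.44 0.25 6.28] T [0.333 0.068 0.028] open 63.4 46.00494682788849 [-0.19 -0.09 -0.27  1.39  0.   -0.83]
```

Emit:
move_arm([
  [0, 0, 0, 0.5],
  [0, 0, 0, 0.2],
  [0, 0, 0, 0],
])

```text
time_s: 6.28
tcp_pos: [0.4706, -0.0222, 0.1159]
tool_rot: [-0.348, 0.938, -0.001, 0.001]
wrist_force: [-0.6, -0.7, 6.9]
opening: 0.743
finger_force: 46.1
```

```bash
python3 s.py
```

```text
6.2833 [ 0.4706 -0.0222  0.1159] yaw 130.7 F [-0.6  -0.66  6.86] T [ 0.019  0.186 -0.234] open 63.4 46.05376124382019 [-0.19 -0.09 -0.27  1.39  0.   -0.9 ]
```

Emit:
move_arm([
  [0, 0, 0, 0.3],
  [0, 0, 0, 0],
])

```text
time_s: 6.45
tcp_pos: [0.4706, -0.0222, 0.1159]
tool_rot: [-0.362, 0.932, -0.0, 0.001]
wrist_force: [-1.5, -0.5, 6.5]
opening: 0.741
finger_force: 46.0
```

```bash
python3 s.py
```

```text
6.45 [ 0.4706 -0.0222  0.1159] yaw 132.4 F [-1.51 -0.49  6.45] T [ 0.117  0.187 -0.748] open 63.3 46.03228211402893 [-0.19 -0.09 -0.27  1.39  0.   -0.93]
```

Emit:
move_arm([
  [0, 0, 0, 0.3],
  [0, 0, 0, 0],
])

```text
time_s: 6.62
tcp_pos: [0.4706, -0.0222, 0.1159]
tool_rot: [-0.375, 0.927, -0.0, 0.001]
wrist_force: [0.4, -0.5, 6.1]
opening: 0.74
finger_force: 46.0
```

```bash
python3 s.py
```

```text
6.6167 [ 0.4706 -0.0222  0.1159] yaw 134.1 F [ 0.43 -0.52  6.06] T [ 0.172  0.189 -1.226] open 63.2 46.004111766815186 [-0.19 -0.09 -0.27  1.39  0.   -0.96]
```

Torque climbed to 1.2 N m, so the end stop is at about 130.5°. I'll back off the preload and lift.

Emit:
move_arm([
  [0, 0, 0, -0.3],
  [0, 0, 0, -0.35],
  [0, 0, 0, 0],
  [0, 0, 0.1, 0],
  [0, 0, 0.1, 0],
  [0, 0, 0.1, 0],
  [0, 0, 0.1, 0],
  [0, 0, 0, 0],
])

```text
time_s: 7.28
tcp_pos: [0.4697, -0.0221, 0.1313]
tool_rot: [-0.346, 0.938, -0.0, -0.0]
wrist_force: [0.6, 0.9, -2.3]
opening: 0.739
finger_force: 46.2
```

```bash
python3 s.py
```

```text
7.2833 [ 0.4697 -0.0221  0.1313] yaw 130.5 F [ 0.61  0.92 -2.25] T [ 0.065 -0.055 -0.007] open 63.1 46.185572147369385 [-0.19 -0.09 -0.24  1.43 -0.   -0.9 ]
```

Emit:
move_arm([
  [0, 0, 0.25, 0],
  [0, 0, 0.25, 0],
  [0, 0, 0.25, 0],
  [0, 0, 0.25, 0],
  [0, 0, 0.25, 0],
  [0, 0, 0.25, 0],
  [0, 0, 0.25, 0],
  [0, 0, 0.25, 0],
  [0, 0, 0.25, 0],
  [0, 0, 0.25, 0],
  [0, 0, 0.2, 0],
  [0, 0, 0, 0],
  [0, 0, 0, 0],
  [0, 0, 0, 0],
  [0, 0, 0, 0],
  [0, 0, 0, 0],
])

```text
time_s: 8.62
tcp_pos: [0.4695, -0.0219, 0.2377]
tool_rot: [-0.346, 0.938, 0.0, -0.001]
wrist_force: [0.9, -1.2, -3.1]
opening: 0.742
finger_force: 46.3
```

```bash
python3 s.py
python3 - <<'E'
from h import *
p,d=camera("scene");cv2.imwrite("pics/s3.png",cv2.resize(p[100:300,200:440],None,fx=2.5,fy=2.5))
E
```

```text
8.6167 [ 0.4695 -0.0219  0.2377] yaw 130.4 F [ 0.91 -1.17 -3.12] T [ 0.027 -0.041  0.01 ] open 63.4 46.276801228523254 [-0.19 -0.09 -0.03  1.64  0.   -0.9 ]
```

View pics/s3.png

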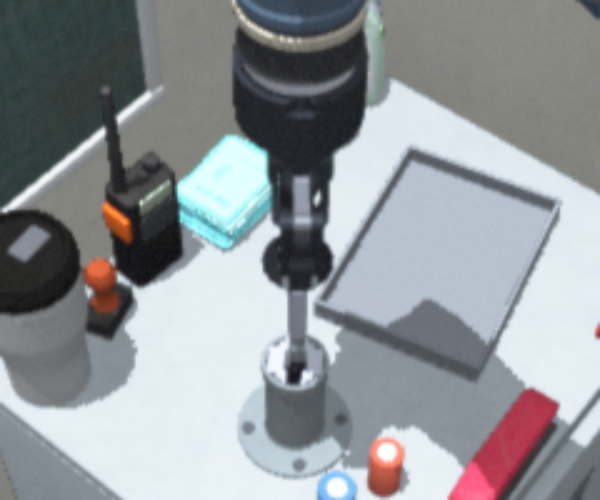

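The view shows the key clear of the socket, with its shaft at (297,320) hanging above the rim at (297,355). Next I carry it to the tray and turn the bar across the tray's width.

Emit:
move_arm([
  [-0.01, -0.15, 0, 0.4],
  [-0.02, -0.3, 0, 0.9],
  [-0.02, -0.3, 0, 0.9],
  [-0.02, -0.3, 0, 0.9],
  [-0.02, -0.3, 0, 0.9],
  [-0.02, -0.3, 0, 0.9],
  [-0.02, -0.3, 0, 0.9],
  [-0.02, -0.3, 0, 0.9],
  [-0.02, -0.3, 0, 0.9],
  [-0.02, -0.3, 0, 0.9],
  [-0.02, -0.3, 0, 0.9],
  [-0.01, -0.2, 0, 0.6],
  [0, -0.13, 0, 0.32],
  [0, 0, 0, 0],
  [0, 0, 0, 0],
  [0, 0, 0, 0],
  [0, 0, 0, 0],
])

```text
time_s: 10.08
tcp_pos: [0.4611, -0.1607, 0.2384]
tool_rot: [0.779, -0.627, -0.0, -0.0]
wrist_force: [0.4, 0.3, -3.0]
opening: 0.742
finger_force: 46.2
```

```bash
python3 s.py
```

```text
10.0833 [ 0.4611 -0.1607  0.2384] yaw -167.7 F [ 0.38  0.31 -2.98] T [ 0.016  0.049 -0.03 ] open 63.4 46.212841272354126 [-0.47 -0.05  0.02  1.64  0.   -2.26]
```

Emit:
move_arm([
  [0, 0, -0.2, 0],
  [0, 0, -0.4, 0],
  [0, 0, -0.4, 0],
  [0, 0, -0.4, 0],
  [0, 0, -0.4, 0],
  [0, 0, -0.4, 0],
  [0, 0, -0.4, 0],
  [0, 0, -0.3, 0],
  [0, 0, -0.15, 0],
  [0, 0, 0, 0],
  [0, 0, 0, 0],
  [0, 0, 0, 0],
])

```text
time_s: 11.08
tcp_pos: [0.4618, -0.1615, 0.1176]
tool_rot: [0.779, -0.627, 0.001, -0.0]
wrist_force: [-0.4, 0.3, -2.8]
opening: 0.741
finger_force: 46.2
```

```bash
python3 s.py
python3 - <<'E'
from h import *
p,d=camera("scene");cv2.imwrite("pics/s4.png",cv2.resize(p[100:300,250:490],None,fx=2.5,fy=2.5))
E
```

```text
11.0833 [ 0.4618 -0.1615  0.1176] yaw -167.6 F [-0.44  0.28 -2.8 ] T [-0.033  0.021 -0.008] open 63.3 46.204052567481995 [-0.47 -0.04 -0.22  1.39  0.   -2.26]
```

View pics/s4.png

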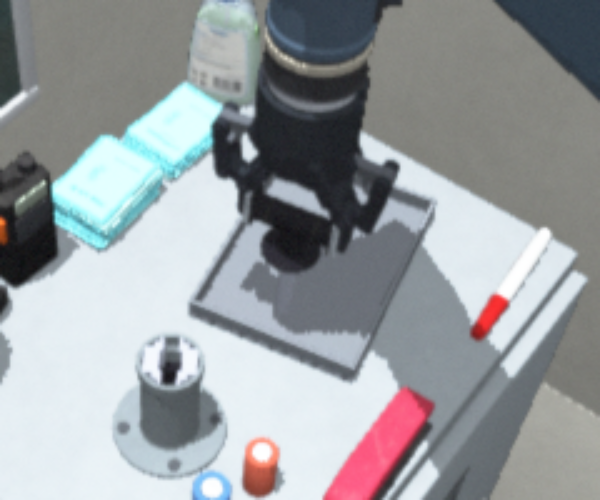

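The view shows the key hanging over the tray, with its cap at (290,250) and its shaft at (285,290), inside the near short wall. I'll lower it until the tip touches.

Emit:
move_arm([
  [0, 0, -0.1, 0],
  [0, 0, -0.1, 0],
  [0, 0, -0.05, 0],
  [0, 0, 0, 0],
  [0, 0, 0, 0],
], newtons=25)

```text
time_s: 11.55
tcp_pos: [0.4608, -0.1611, 0.1062]
tool_rot: [0.779, -0.627, -0.0, 0.0]
wrist_force: [0.1, 0.2, -2.5]
opening: 0.739
finger_force: 46.2
```

Emit:
move_arm([
  [0, 0, -0.05, 0],
  [0, 0, 0, 0],
])

```text
time_s: 11.72
tcp_pos: [0.4614, -0.1614, 0.1049]
tool_rot: [0.779, -0.627, 0.0, -0.0]
wrist_force: [0.7, -0.3, -1.5]
opening: 0.745
finger_force: 46.4
```

Emit:
move_arm([
  [0, 0, -0.04, 0],
  [0, 0, 0, 0],
])

```text
time_s: 11.88
tcp_pos: [0.4615, -0.1617, 0.1048]
tool_rot: [0.779, -0.627, 0.001, 0.0]
wrist_force: [-2.0, 1.3, 4.8]
opening: 0.737
finger_force: 47.1
```

Emit:
move_arm([
  [0, 0, 0, 0],
  [0.03, -0.13, 0, 0],
  [0.03, -0.13, 0, 0],
  [0.03, -0.13, -0.01, 0],
  [0.03, -0.13, -0.01, 0],
  [0, 0, 0, 0],
], jaw=55, newtons=20)

```text
time_s: 12.38
tcp_pos: [0.4665, -0.1824, 0.1031]
tool_rot: [0.779, -0.627, 0.0, -0.001]
wrist_force: [-0.8, 2.1, 5.5]
opening: 0.739
finger_force: 47.3
```

```bash
python3 s.py
python3 - <<'E'
from h import *
p,d=camera("scene");cv2.imwrite("pics/s5.png",cv2.resize(p[140:280,300:468],None,fx=3.5,fy=3.5))
E
```

```text
12.3833 [ 0.4665 -0.1824  0.1031] yaw -167.7 F [-0.78  2.05  5.46] T [0.787 0.422 0.002] open 63.1 47.34808087348938 [-0.51 -0.01 -0.21  1.36  0.   -2.29]
```

View pics/s5.png

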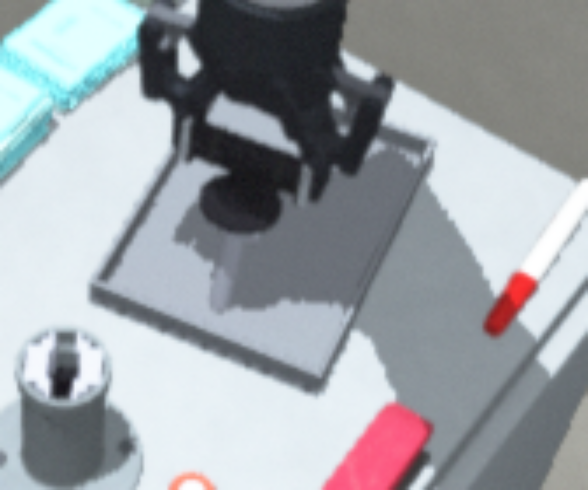

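The shaft runs from (240,225) down to the tip at (222,305), in tray. I'll use depth to check whether it is pivoting.

```bash
cat > k.py <<'E'
from h import *
from scipy.spatial.transform import Rotation as Ro
s=observe();p,d=camera("scene");P=pts("scene",d)
th=np.radians(12.3);c=np.array([.4765,-.2317])
rel=P[...,:2]-c;long=rel@np.array([-np.sin(th),np.cos(th)]);sh=rel@np.array([np.cos(th),np.sin(th)])
b=np.array(s["tcp_pos"])
print("bar/tcp long %.4f short %.4f z %.4f"%((b[:2]-c)@[-np.sin(th),np.cos(th)],(b[:2]-c)@[np.cos(th),np.sin(th)],b[2]+.0213),"F",np.round(s["wrist_force"],1))
m=(abs(sh)<.03)&(abs(long)<.09)&(P[...,2]>.012)
for z0 in np.arange(.01,.14,.01):
    q=m&(P[...,2]>z0)&(P[...,2]<=z0+.01)
    if q.sum()>4:print("z %.3f n %d long %.3f..%.3f short %.3f..%.3f"%(z0,q.sum(),long[q].min(),long[q].max(),sh[q].min(),sh[q].max()))
E
python3 k.py
```

```text
bar/tcp long 0.0505 short 0.0007 z 0.1244 F [-1.6  2.3  6.2]
z 0.010 n 19 long 0.072..0.080 short -0.004..0.008
z 0.020 n 22 long 0.070..0.077 short -0.005..0.008
z 0.030 n 23 long 0.068..0.077 short -0.005..0.008
z 0.040 n 22 long 0.065..0.074 short -0.004..0.008
z 0.050 n 25 long 0.063..0.072 short -0.005..0.008
z 0.060 n 29 long 0.062..0.071 short -0.012..0.016
z 0.070 n 16 long 0.062..0.069 short -0.012..0.013
z 0.080 n 17 long 0.039..0.057 short -0.017..0.022
z 0.090 n 227 long 0.040..0.083 short -0.021..0.026
z 0.100 n 40 long 0.054..0.069 short -0.007..0.010
z 0.110 n 34 long 0.058..0.065 short -0.023..0.023
z 0.120 n 109 long 0.059..0.065 short -0.030..0.029
z 0.130 n 218 long 0.044..0.064 short -0.030..0.030
```

It is pivoting in the grip, at about 11° with the tip staying put. I'll continue along the arc.

Emit:
move_arm([
  [0.04, -0.17, -0.03, 0],
  [0.04, -0.17, -0.04, 0],
  [0.03, -0.17, -0.04, 0],
  [0.04, -0.16, -0.06, 0],
  [0.03, -0.16, -0.06, 0],
  [0.04, -0.16, -0.07, 0],
  [0.03, -0.15, -0.09, 0],
  [0.03, -0.15, -0.09, 0],
  [0.04, -0.14, -0.1, 0],
  [0, 0, 0, 0],
])

```text
time_s: 13.32
tcp_pos: [0.4789, -0.2407, 0.078]
tool_rot: [0.779, -0.627, 0.0, 0.0]
wrist_force: [-0.1, 0.7, 4.5]
opening: 0.747
finger_force: 48.2
```

```bash
python3 k.py
```

```text
bar/tcp long -0.0093 short 0.0004 z 0.0993 F [-0.1  0.7  4.5]
z 0.010 n 24 long 0.057..0.075 short -0.005..0.009
z 0.020 n 40 long 0.053..0.070 short -0.005..0.008
z 0.030 n 38 long 0.046..0.063 short -0.005..0.009
z 0.040 n 41 long 0.038..0.055 short -0.004..0.009
z 0.050 n 48 long 0.029..0.047 short -0.011..0.016
z 0.060 n 72 long 0.003..0.039 short -0.013..0.020
z 0.070 n 32 long 0.008..0.028 short -0.021..0.024
z 0.080 n 132 long 0.004..0.037 short -0.020..0.024
z 0.090 n 76 long 0.003..0.037 short -0.029..0.028
z 0.100 n 156 long -0.010..0.011 short -0.030..0.030
z 0.110 n 122 long -0.011..0.006 short -0.029..0.029
z 0.130 n 6 long 0.002..0.004 short -0.030..-0.025
```

Following well at about 40°, with the tip still near +0.07. Continue.

Emit:
move_arm([
  [0.03, -0.13, -0.11, 0],
  [0.03, -0.13, -0.12, 0],
  [0.03, -0.13, -0.12, 0],
  [0.02, -0.11, -0.14, 0],
  [0.02, -0.11, -0.14, 0],
  [0.03, -0.1, -0.14, 0],
  [0.02, -0.08, -0.15, 0],
  [0.02, -0.08, -0.16, 0],
  [0.01, -0.08, -0.16, 0],
  [0, 0, 0, 0],
])

```text
time_s: 14.2
tcp_pos: [0.4872, -0.2783, 0.028]
tool_rot: [0.779, -0.627, 0.0, 0.0]
wrist_force: [1.1, -3.8, 4.1]
opening: 0.74
finger_force: 51.5
```

```bash
python3 k.py
```

```text
bar/tcp long -0.0478 short 0.0005 z 0.0493 F [ 1.1 -3.8  4.1]
z 0.010 n 49 long -0.019..0.072 short -0.007..0.008
z 0.020 n 92 long -0.014..0.069 short -0.017..0.018
z 0.030 n 122 long -0.013..0.042 short -0.021..0.022
z 0.040 n 86 long -0.036..0.016 short -0.030..0.030
z 0.050 n 201 long -0.050..0.001 short -0.029..0.029
z 0.060 n 178 long -0.049..0.002 short -0.030..0.030
z 0.080 n 6 long -0.037..-0.035 short -0.030..-0.025
z 0.090 n 11 long -0.048..-0.029 short -0.029..0.028
z 0.100 n 76 long -0.057..-0.029 short -0.030..0.029
z 0.110 n 85 long -0.039..-0.028 short -0.028..0.029
z 0.120 n 92 long -0.040..-0.026 short -0.029..0.030
z 0.130 n 73 long -0.038..-0.025 short -0.030..0.030
```

Emit:
move_arm([
  [0.01, -0.05, -0.1, 0],
  [0.01, -0.05, -0.1, 0],
  [0.01, -0.03, -0.08, 0],
  [0, 0, 0, 0],
  [0, 0, 0, 0],
])

```text
time_s: 14.67
tcp_pos: [0.488, -0.282, 0.0176]
tool_rot: [0.779, -0.627, -0.001, -0.0]
wrist_force: [1.6, -1.3, 2.2]
opening: 0.746
finger_force: 52.1
```

```bash
python3 k.py|head -6
```

```text
bar/tcp long -0.0516 short 0.0005 z 0.0389 F [ 1.6 -1.3  2.2]
z 0.010 n 73 long -0.017..0.072 short -0.017..0.018
z 0.020 n 127 long -0.015..0.058 short -0.018..0.023
z 0.030 n 147 long -0.039..0.028 short -0.030..0.027
z 0.040 n 181 long -0.056..-0.005 short -0.029..0.030
z 0.050 n 209 long -0.054..-0.003 short -0.030..0.030
```

Emit:
move_arm([
  [0, -0.03, -0.05, 0],
  [0, -0.02, -0.05, 0],
  [0, 0, 0, 0],
  [0, 0, 0, 0],
])

```text
time_s: 15.05
tcp_pos: [0.488, -0.2835, 0.0135]
tool_rot: [0.779, -0.627, -0.001, -0.001]
wrist_force: [1.3, 0.6, 2.0]
opening: 0.74
finger_force: 52.1
```

```bash
python3 k.py|head -6
```

```text
bar/tcp long -0.0531 short 0.0002 z 0.0348 F [1.3 0.6 2. ]
z 0.010 n 72 long -0.017..0.071 short -0.015..0.018
z 0.020 n 183 long -0.044..0.061 short -0.029..0.026
z 0.030 n 132 long -0.043..0.022 short -0.030..0.030
z 0.040 n 254 long -0.057..-0.006 short -0.029..0.030
z 0.050 n 92 long -0.052..-0.004 short -0.030..0.029
```

Emit:
move_arm([
  [0, 0, 0, 0],
  [0, 0, 0, 0],
  [0, 0, 0, 0],
  [0, 0, 0, 0],
  [0, 0, 0, 0],
  [0, 0, 0, 0],
  [0, 0, 0, 0],
  [0, 0, 0, 0],
], jaw=78)

```text
time_s: 15.77
tcp_pos: [0.4883, -0.2844, 0.0141]
tool_rot: [0.779, -0.627, 0.0, 0.0]
wrist_force: [0.5, 1.2, 0.4]
opening: 0.913
finger_force: 0.0
```

Emit:
move_arm([
  [0, 0, 0.1, 0],
  [0, 0, 0.2, 0],
  [0, 0, 0.3, 0],
  [0, 0, 0.4, 0],
  [0, 0, 0.5, 0],
  [0, 0, 0.5, 0],
  [0, 0, 0.5, 0],
  [0, 0, 0.5, 0],
  [0, 0, 0.5, 0],
  [0, 0.4, 0.5, 0],
  [0, 0.6, 0.3, 0],
  [0, 0.6, 0, 0],
  [0, 0.6, 0, 0],
  [0, 0.6, 0, 0],
  [0, 0.6, 0, 0],
  [0, 0.6, 0, 0],
  [0, 0.5, 0, 0],
  [0, 0, 0, 0],
  [0, 0, 0, 0],
])

```text
time_s: 17.35
tcp_pos: [0.4888, -0.1038, 0.1877]
tool_rot: [0.78, -0.626, 0.001, -0.0]
wrist_force: [0.4, 0.2, 0.1]
opening: 0.915
finger_force: 0.0
```

```bash
python3 s.py; python3 k.py
python3 - <<'E'
from h import *
p,d=camera("top");cv2.imwrite("pics/t6.png",cv2.resize(p[90:330,200:450],None,fx=2.4,fy=2.4))
E
```

```text
17.35 [ 0.4888 -0.1038  0.1877] yaw -167.5 F [0.38 0.21 0.13] T [-0.054  0.038  0.015] open 78.1 0.0 [-0.34 -0.03 -0.06  1.53 -0.   -2.13]
bar/tcp long 0.1223 short 0.0392 z 0.2090 F [0.4 0.2 0.1]
z 0.010 n 101 long -0.017..0.072 short -0.018..0.020
z 0.020 n 196 long -0.057..0.060 short -0.030..0.025
z 0.030 n 175 long -0.045..0.025 short -0.030..0.023
z 0.040 n 208 long -0.058..-0.007 short -0.030..0.021
z 0.050 n 8 long -0.010..-0.007 short -0.007..0.011
```

View pics/t6.png

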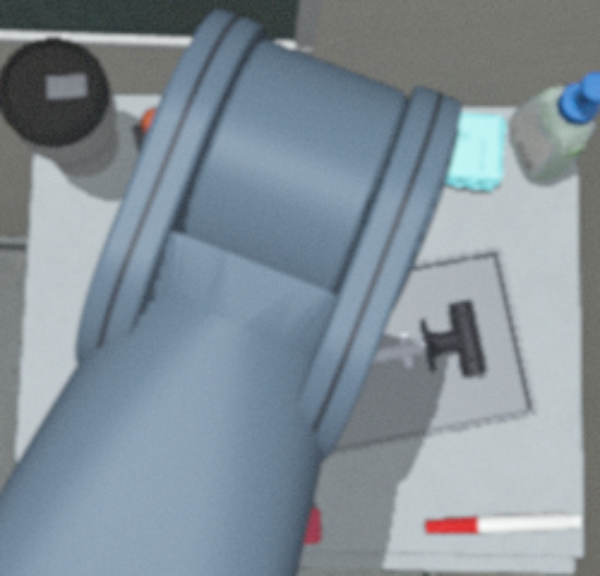

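The key lies flat in the tray: the T-bar is at (465,338), and the shaft points towards the tray's other end, its tip at +0.07 m along. It is released and the arm is clear, so I'll hand the job in.

```bash
python3 -c "
from station import *
print(sign_off())"
```

```text
the job is handed in; nothing more can be done
None
```

The key was turned about 59° to its end stop, pulled out and laid flat inside the tray, and nothing was knocked over; I handed the job in at about 17.5 s, but the sign-off returned no verdict.

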